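# Open the bedside box

### The job

A glasses case lies on the push-to-open lid of the wider of the two bedside boxes. Push it sideways with the fingertips, without picking it up, until it lies on the fixed half of that box's top, wholly clear of the lid; then press the lid down near its front edge and let go, so that its catch releases and the lid springs ajar. Leave it ajar with the case lying on the fixed half, keep the smaller box shut, and leave everything else where it stands.

Things in the scene. Friction and masses are not known exactly. Their poses are not given: they have to be found in the camera images.
- wide_box: Wider bedside box, dark steel sides, light wood top, fixed to the table: 170 (x) x 300 (y) x 85 high, in mm. Origin: centre of its underside; x to its back, y to its left, z up; its front faces the robot, turned up to 0.4 rad. The top's left half (y +6 to +146, x -75 to +80) is the push-to-open lid, upper face at height 86; the right half (y -149 to +1) is fixed, flat and rimless at 85.
- wide_box_lid (a joint): Lid angle, rad, hinged at its back edge (box x +80, z 80). 0 = shut, latched; positive = open. Pressed down 3 mm at the front edge (-0.02 rad; 3 to 4 N there, twice that at mid-lid) the catch lets go; less, and it stays latched. Stop at -0.045 (7 mm). Let go, a spring raises it within about 1 s to about 0.35 rad, front edge about 55 mm up, where it stays ajar.
- wide_box_lid_press (a point): A point on the lid's upper face, midway along its width and 15 mm behind its front edge: a good place to press. It moves with the lid.
- glasses_case: A closed black glasses case with a thin steel seam, 120 long (its x) x 58 wide (its y) x 40 high, about 0.12 kg, rounded edges; loose, lying on the wide box's lid with its length roughly front to back. Origin: centre of its underside, z up.
- case_front_end (a point): Middle of the case's front end face (case x -60), at half height (20 mm above its underside).
- case_back_end (a point): Middle of the case's back end face (case x +60), at half height.
- small_box: The smaller bedside box, same make, fixed to the table: 170 (x) x 158 (y) x 85 high, its whole top one push-to-open lid of the same kind. Origin: centre of its underside, x to its back. The wide and the small box change sides. Its lid must stay shut.
- small_box_lid (a joint): Angle of the small box's lid in rad, 0 = shut and latched, positive = open.
- cream_jar: A closed jar, 56 diameter x 50 high, loose, on the small box's lid. Origin: centre of its underside.
- marble_lamp: A table lamp: black marble cylinder 100 diameter x 160 with a round bulb on top, 272 high in all, loose. Origin: centre of its underside.
- mug: A white mug with a handle, 80 diameter x 90 high, loose. Origin: centre of its underside.
- alarm_clock: A small white alarm clock, 50 x 85 x 75 high plus a 5 mm button on top, loose, behind the boxes. Origin: centre of its underside.
- water_bottle: A glass bottle, 70 diameter x 210 high, loose. Origin: centre of its underside.
- ring_dish: A shallow blue dish, 90 diameter x 22 high, loose, to the right of the boxes. Origin: centre of its underside.
Not all that is in view belongs to the job. Of the things shaped like the glasses_case, the black one is meant.

How it is judged:
By the outcome, as a careful person would: the job done as asked, in the order asked, and still so for the second after the job is handed in, with the robot touching nothing.
It also fails if it takes over 42 s, if anything falls off the work surface, if the arm or the gripper's body presses on something with over 40 N, if the wrist force passes 120 N, or if a joint passes its speed limit or range.

### The arm

A 6-joint arm with a two-finger parallel gripper is mounted at the origin on the work surface. World frame = base frame: x ahead of the robot, y to its left, z up, the work surface at z = 0. Lengths are in mm, angles in rad, forces in N, time in s.
With the tool pointing down it reaches from about 325 to 850 mm from the base axis. Payload 4.4 kg.
Tool frame: the origin (TCP) lies at the very end of the fingers, on their centre line; the grasp point (between the pads) lies arm.grip_point_offset behind it (arm.grip_point_offset is the distance from the TCP to the grasp point, in mm); z points along the fingers, y is the line along which they close (so a half turn about z gives the same grasp; the last joint's range is limited). The gripper opens to 94 mm and grips with 3 to 60 N. Pads are 16 mm wide; open, the fingers measure 119 mm over their backs; the gripper's body (75 mm by 177 mm) begins 78 mm behind the grasp point.
Start: joints at [1.004, 0.207, 1.542, -0, 1.393, -0.15], TCP at [232.79, 525.772, 205.447] pointing down, gripper open.
Joint ranges: [-2.73, 2.73], [-0.86, 2.22], [0.23, 2.46], [-1.11, 4.25], [0.08, 2.63], [-2.82, 2.82]. Speed limits (rad/s): [2.79, 2.79, 3.14, 3.14, 3.14, 3.14].

### API

Orientations are given as a unit quaternion [x, y, z, w].
In Python, from workcell import arm gives the robot as it stands. The module is installed in compiled form; this text tells all that it offers.
- The arm moves only by the tool jog_arm, never from a script. Its argument "motion" is a list of rows, each an object with "translation": the shift along the tool's x, y, z in mm, a list of three; "turn": the turn, a rotation vector about the tool's x, y, z in rad, a list of three; "hand": the gripper command: -1 is shut, 1 is fully open, values between are in proportion. A call has 1 to 20 rows; each row shifts and turns the commanded pose from where the row before left it, along the tool's axes as they then stand; what a row does not reach is not made up. A row lasts 1/12 s, in which the tool goes at most 41.7 mm and 7.16 degrees, less where a joint would pass 70% of its speed; a pose out of reach is approached as far as the arm can. A call is refused whole if a number of a shift passes 41.7 or a number of a turn 0.125, either way. A call with a gripper value outside its range is refused whole. The fingers move at their own pace and stop on an object; "newtons" is the grip in N (left out, the last holds). Time passes only in rows, so rows that do not move let the fingers close. It gives the time, the measured TCP pose, the force, the opening and the grip force at its end, in the units of the state.
- arm.state(): the state, without advancing time (a new reading comes with each control period).
- arm.camera(name): name is "scene" or "top" or "wrist"; returns a dict with "img" (384x512x3 uint8, red, green, blue), "mtx" (3x3 intrinsics, pixels), "rvec" (rotation vector, rad) and "tvec" (3), from world to camera coordinates, as OpenCV has them; the wrist camera has in their place "T_tool_cam" (4x4, takes a point from camera to tool coordinates, whose origin is the TCP and whose axes are the flange's). Camera axes: x right, y down, z forward; pixel columns grow to the right and rows downward; lengths in mm; the calibration is good to about 2 mm. A picture is of the moment at which its call begins: read the wrist's pose just before it. There is no depth.
- arm.job_done(): hands the job in; it is judged then, once.
The state is a dict: "clock": time; "joints": joint angles; "joint_velocities": joint speeds; "effort": joint torques, N m; "ee_pos": TCP position; "tcp_rot": TCP orientation; "force": force on the tool from outside, world axes, zero at the start; "ft_torque": the same for the moment, N m; "opening": finger opening in mm; "finger_force": force on a finger pad.
Only numpy, scipy, OpenCV 4.12 (cv2) and the standard library are available. Lean on these libraries where they do the work, as an engineer would, in place of code of your own. Each camera call takes 0.05 s, during which the arm holds its last target. There are 200 camera calls.

## Working session

There is one attempt and no reset: what is moved stays moved. The work goes in short steps, Python scripts to look and compute and a tool call to move; the robot and the scene stay as the last step left them, time stands still between calls to the robot, and variables do not carry over. Pictures are saved under pics/ and viewed, at most 10 in all, crops included, and the job is handed in when it is done.

Besides the shell and the picture viewer there is one more tool, called after "Request:" as name(argument=value, ...), one argument or row to a line, values as JSON. jog_arm: Moves the arm, as the interface text tells. Its arguments: {"type":"object","properties":{"motion":{"type":"array"},"newtons":{"type":"number"}},"required":["motion"]}

```bash
mkdir -p pics; cat > h.py <<'E'
import numpy as np, cv2
from workcell import arm
def snap(name,fn):
    c=arm.camera(name); np.savez(fn+'.npz',**{k:np.array(v) for k,v in c.items()}); cv2.imwrite('pics/'+fn+'.png',c['img'][:,:,::-1]); return c
def px2w(c,u,v,z):
    R=cv2.Rodrigues(np.array(c['rvec'],float))[0]; t=np.array(c['tvec'],float).reshape(3)
    p=cv2.undistortPoints(np.array([[[u,v]]],float),np.array(c['mtx'],float),None)[0,0]
    d=R.T@np.array([p[0],p[1],1]); o=-R.T@t
    return o+d*(z-o[2])/d[2]
def w2px(c,P):
    return cv2.projectPoints(np.array(P,float).reshape(-1,3),np.array(c['rvec'],float),np.array(c['tvec'],float),np.array(c['mtx'],float),None)[0][:,0]
E
python3 - <<'E'
from h import *
a=snap('top','top0');b=snap('scene','scene0')
cv2.imwrite('pics/top0b.png',cv2.resize(a['img'][:,:,::-1],(800,600),interpolation=cv2.INTER_CUBIC))
for c in(a,b):
    R=cv2.Rodrigues(c['rvec'])[0];print(-R.T@np.ravel(c['tvec']),R[2])
print(arm.state(), arm.grip_point_offset)
E
```

```text
[ 177.54219588    8.55461821 1796.97877179] [ 0.20090577 -0.00363349 -0.97960383]
[1185.48462733  870.2544056   960.75604611] [-0.46016402 -0.62385705 -0.63170519]
{'clock': 0.1, 'joints': array([ 1.00347852e+00,  2.07378947e-01,  1.54279582e+00,  2.07073942e-05,
        1.39352455e+00, -1.50489988e-01]), 'joint_velocities': array([ 0.00090748, -0.0024336 , -0.00352482,  0.0005659 , -0.00018518,
        0.00047991]), 'effort': array([-5.54788840e-04, -3.71860385e+01, -2.82295132e+01,  6.99308049e-02,
        3.11021309e-02, -8.52352377e-05]), 'ee_pos': array([232.39450579, 525.14050845, 204.38911466]), 'tcp_rot': array([ 2.06910077e-01,  9.78359397e-01, -9.82634272e-04, -3.79520130e-04]), 'force': array([-1.01563834,  0.54894059,  0.92140122]), 'ft_torque': array([ 0.02513797,  0.03222353, -0.01974631]), 'finger_force': 0.0, 'opening': 93.62668585543787} 18.8
```

View pics/top0b.png

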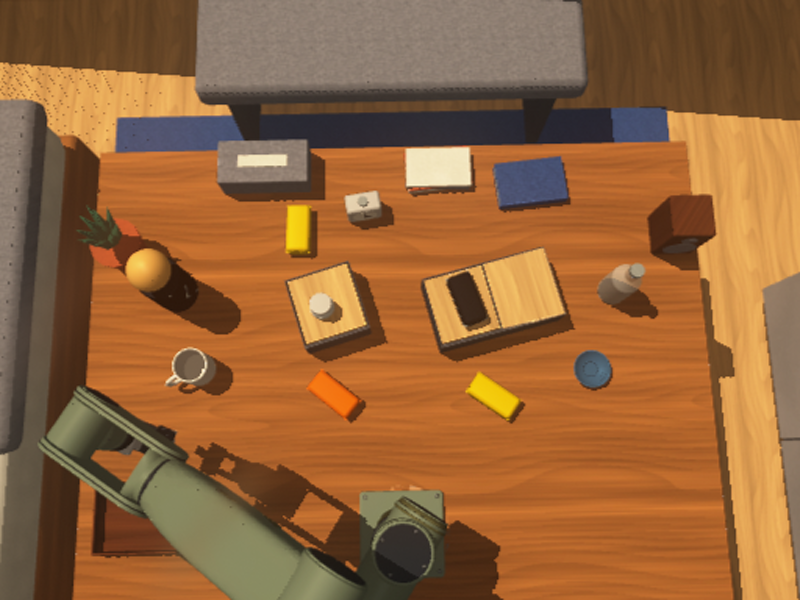

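View pics/scene0.png

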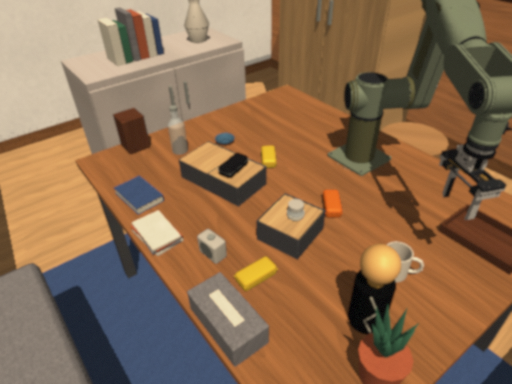

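The top view (800x600) shows the wide box at (495,298). Things shaped like the case: black (468,299), yellow (493,396), yellow (299,230), orange (334,394). The description picks the black one, on the wide box's left half. Next is a close crop of it.

```bash
python3 - <<'E'
from h import *
c=cv2.imread('pics/top0.png')[150:235,260:375]
cv2.imwrite('pics/crop1.png',cv2.resize(c,None,fx=6.9,fy=6.9,interpolation=cv2.INTER_CUBIC))
E
```

```text
(no output)
```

View pics/crop1.png

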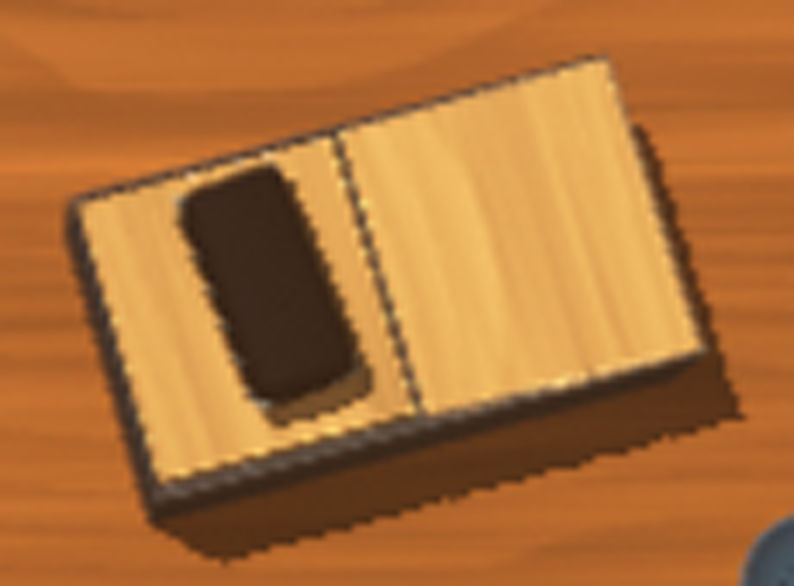

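```bash
python3 - <<'E'
from h import *
c=np.load('top0.npz')
f=lambda x,y,z:px2w(c,260+(x+.5)/6.9-.5,150+(y+.5)/6.9-.5,z)
K=[f(*p,85) for p in[(75,200),(606,58),(705,350),(155,488)]]
print(np.round(K,1)); n=np.linalg.norm
print([round(n(K[i]-K[(i+1)%4]),1) for i in range(4)])
ctr=np.mean(K,0); yax=(K[0]+K[3]-K[1]-K[2]); th=np.arctan2(-yax[0],yax[1])
x2=(K[0]+K[1]-K[2]-K[3]); print('ctr',ctr,'yaw',th,np.arctan2(x2[1],x2[0]))
R=lambda t:np.array([[np.cos(t),-np.sin(t)],[np.sin(t),np.cos(t)]])
C=[f(*p,z) for p,z in[((182,200),121),((275,163),121),((358,370),121),((262,400),121)]]
cc=np.mean(C,0); x=(C[0]+C[1]-C[2]-C[3]);print('case',cc,np.arctan2(x[1],x[0]),[round(n(C[i]-C[(i+1)%4]),1) for i in range(4)])
print('case in box',R(th).T@(cc-ctr)[:2])
for p in[(338,133),(420,412)]: print('seam',R(th).T@(f(*p,86)-ctr)[:2])
# scene-cam check: reproject box corners
s=np.load('scene0.npz');T=cv2.imread('pics/scene0.png')
P=[np.r_[ctr[:2]+R(th)@q,85] for q in[(85,150),(85,-150),(-85,-150),(-85,150)]]
print(w2px(s,P).round(1))
cp=[np.r_[ctr[:2]+R(th)@np.array((-60,76)),86]]
im=cv2.resize(T[125:215,170:280],None,fx=7,fy=7,interpolation=cv2.INTER_CUBIC)
t=lambda q:tuple(int(v) for v in (q-[170,125]+.5)*7)
for q in w2px(s,P): cv2.circle(im,t(q),4,(0,0,255),1)
tc=np.arctan2(x[1],x[0])
for q in w2px(s,[np.r_[cc[:2]+R(tc)@np.array(k),z] for z in(86,126) for k in[(60,29),(60,-29),(-60,-29),(-60,29)]]): cv2.circle(im,t(q),4,(0,255,0),1)
cv2.imwrite('pics/crop2.png',im)
E
```

```text
[[ 580.   -63.6   85. ]
 [ 652.3 -350.4   85. ]
 [ 492.1 -392.9   85. ]
 [ 424.8 -101.    85. ]]
[np.float64(295.8), np.float64(165.7), np.float64(299.5), np.float64(159.7)]
ctr [ 537.30855414 -226.97240681   85.        ] yaw 0.2365870694675922 0.24819107358537698
case [ 525.60619375 -161.24614573  121.        ] 0.3361277477558595 [np.float64(52.6), np.float64(117.0), np.float64(52.1), np.float64(112.7)]
case in box [ 4.02895008 66.63823373]
seam [79.33869426  3.67649239]
seam [-76.55752039   3.88731526]
[[236.  188.9]
 [177.8 159.5]
 [208.5 141. ]
 [265.9 166.5]]
```

View pics/crop2.png

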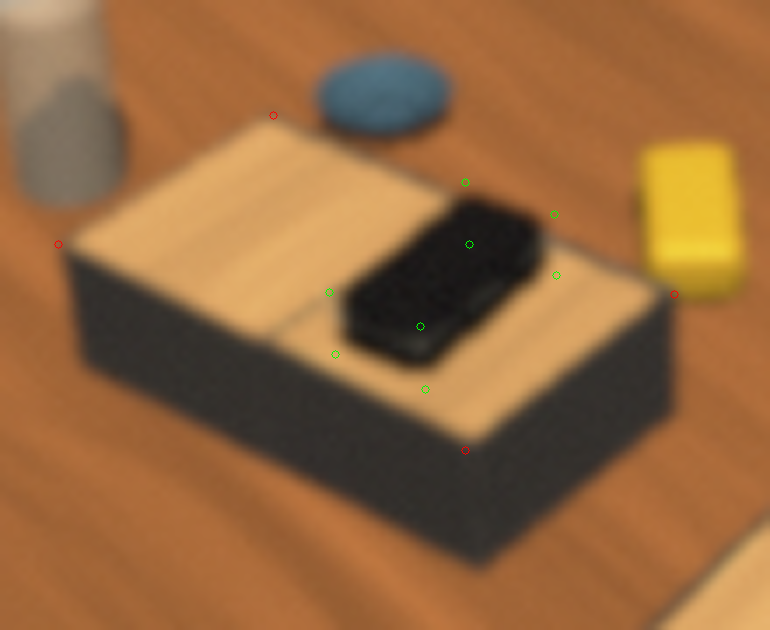

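The case projected into both views agrees with its outline: centre (526,-161), yaw 0.34, about 66 mm left of the box centre. The box fits at (537,-227), yaw 0.24. I'll turn the tool to the box's axes, then cross over at height to its left side.

Request:
jog_arm(
  motion=[
    {"translation":[0,0,0],"turn":[0,0,0.1143],"hand":0.28},
    {"translation":[0,0,0],"turn":[0,0,0.1143],"hand":0.28},
    {"translation":[0,0,0],"turn":[0,0,0.1143],"hand":0.28},
    {"translation":[0,0,0],"turn":[0,0,0.1143],"hand":0.28},
    {"translation":[0,0,0],"turn":[0,0,0.1143],"hand":0.28},
    {"translation":[0,0,0],"turn":[0,0,0.1143],"hand":0.28},
    {"translation":[0,0,0],"turn":[0,0,0.1143],"hand":0.28},
    {"translation":[0,0,0],"turn":[0,0,0.1143],"hand":0.28},
  ],
)

```text
clock: 0.77
ee_pos: [232.5, 525.4, 204.7]
tcp_rot: [0.62, 0.785, -0.001, 0.0]
force: [0.0, 0.7, -0.3]
opening: 60.2
finger_force: 0.0
```

Request:
jog_arm(
  motion=[
    {"translation":[-39.7,7.1,0],"turn":[0,0,0],"hand":0.28},
    {"translation":[-39.7,7.1,0],"turn":[0,0,0],"hand":0.28},
    {"translation":[-39.7,7.1,0],"turn":[0,0,0],"hand":0.28},
    {"translation":[-39.7,7.1,0],"turn":[0,0,0],"hand":0.28},
    {"translation":[-39.7,7.1,0],"turn":[0,0,0],"hand":0.28},
    {"translation":[-39.7,7.1,0],"turn":[0,0,0],"hand":0.28},
    {"translation":[-39.7,7.1,0],"turn":[0,0,0],"hand":0.28},
    {"translation":[-39.7,7.1,0],"turn":[0,0,0],"hand":0.28},
    {"translation":[-39.7,7.1,0],"turn":[0,0,0],"hand":0.28},
    {"translation":[-39.7,7.1,0],"turn":[0,0,0],"hand":0.28},
    {"translation":[-39.7,7.1,0],"turn":[0,0,0],"hand":0.28},
    {"translation":[-39.7,7.1,0],"turn":[0,0,0],"hand":0.28},
    {"translation":[-39.7,7.1,0],"turn":[0,0,0],"hand":0.28},
    {"translation":[-39.7,7.1,0],"turn":[0,0,0],"hand":0.28},
    {"translation":[-39.7,7.1,0],"turn":[0,0,0],"hand":0.28},
    {"translation":[-39.7,7.1,0],"turn":[0,0,0],"hand":0.28},
    {"translation":[-39.7,7.1,0],"turn":[0,0,0],"hand":0.28},
    {"translation":[0,0,0],"turn":[0,0,0],"hand":0.28},
    {"translation":[0,0,0],"turn":[0,0,0],"hand":0.28},
  ],
)

```text
clock: 2.35
ee_pos: [510.2, -102.9, 204.7]
tcp_rot: [0.619, 0.785, -0.0, -0.001]
force: [0.2, 0.6, 0.2]
opening: 60.0
finger_force: 0.0
```

```bash
python3 - <<'E'
from h import *
s=arm.state();c=snap('wrist','w1');print(c['T_tool_cam'],c['mtx'][0]);np.savez('w1s.npz',p=s['ee_pos'],q=s['tcp_rot'])
E
```

```text
[[-5.42081694e-04 -9.58751228e-01 -2.84245999e-01  8.23005485e+01]
 [ 9.99999658e-01 -6.97336920e-04  4.45005808e-04  7.22669948e-01]
 [-6.24865095e-04 -2.84245661e-01  9.58751278e-01 -1.79027733e+02]
 [ 0.00000000e+00  0.00000000e+00  0.00000000e+00  1.00000000e+00]] [320.34563808   0.         252.98157835]
```

View pics/w1.png

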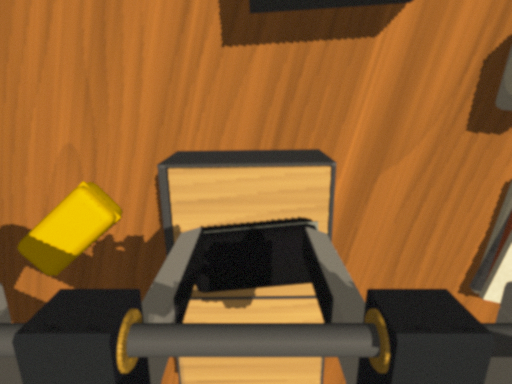

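```bash
python3 - <<'E'
from h import *
from scipy.spatial.transform import Rotation as Ro
c=np.load('w1.npz');s=np.load('w1s.npz');T=np.eye(4);T[:3,:3]=Ro.from_quat(s['q']).as_matrix();T[:3,3]=s['p'];W=T@c['T_tool_cam']
def g(u,v,z):
    p=cv2.undistortPoints(np.array([[[u,v]]],float),c['mtx'],None)[0,0];d=W[:3,:3]@[p[0],p[1],1];o=W[:3,3];return o+d*(z-o[2])/d[2]
t=.24;R=np.array([[np.cos(t),-np.sin(t)],[np.sin(t),np.cos(t)]])
for n,u,v,z in[('lid FL',168,167,86),('lid BL',331,165,86),('box FL',161,165,85),('box BL',335,164,85),('seam f',202,229,106),('seam b',309,220,106),('far f',195,293,121),('far b',318,285,121)]:
    w=g(u,v,z);print(n,w.round(1),'box',(R.T@(w[:2]-[537.3,-227])).round(1))
E
```

```text
lid FL [ 427.8 -101.1   86. ] box [-76.4 148.3]
lid BL [577.1 -63.3  86. ] box [ 77.6 149.5]
box FL [ 420.8 -101.    85. ] box [-83.2 150.1]
box BL [580.8 -61.7  85. ] box [ 81.5 150.3]
seam f [ 472.4 -146.8  106. ] box [-43.9  93.3]
seam b [ 567.1 -114.8  106. ] box [ 55.6 101.9]
far f [ 479.4 -205.4  121. ] box [-51.1  34.8]
far b [ 589.4 -170.1  121. ] box [64.2 42.8]
```

The wrist view puts the lid edges where they should be (y about 149, x ±76). The case's left side is at y 93–102. Lowering 16 mm clear of it, then pushing.

Request:
jog_arm(
  motion=[
    {"translation":[0,0,25],"turn":[0,0,0],"hand":0.28},
    {"translation":[0,0,30],"turn":[0,0,0],"hand":0.28},
    {"translation":[0,0,30],"turn":[0,0,0],"hand":0.28},
    {"translation":[0,0,18],"turn":[0,0,0],"hand":0.28},
    {"translation":[0,0,5],"turn":[0,0,0],"hand":0.28},
    {"translation":[0,0,0],"turn":[0,0,0],"hand":0.28},
    {"translation":[-5,0,0],"turn":[0,0,0],"hand":0.28},
    {"translation":[-5,0,0],"turn":[0,0,0],"hand":0.28},
    {"translation":[-5,0,0],"turn":[0,0,0],"hand":0.28},
    {"translation":[-5,0,0],"turn":[0,0,0],"hand":0.28},
    {"translation":[-5,0,0],"turn":[0,0,0],"hand":0.28},
    {"translation":[-5,0,0],"turn":[0,0,0],"hand":0.28},
    {"translation":[-5,0,0],"turn":[0,0,0],"hand":0.28},
    {"translation":[-5,0,0],"turn":[0,0,0],"hand":0.28},
    {"translation":[-5,0,0],"turn":[0,0,0],"hand":0.28},
  ],
)

```text
clock: 3.65
ee_pos: [520.9, -145.4, 97.4]
tcp_rot: [0.618, 0.786, 0.0, -0.0]
force: [-0.2, 1.3, 0.6]
opening: 59.9
finger_force: 0.5
```

Request:
jog_arm(
  motion=[
    {"translation":[-6,0,0],"turn":[0,0,0],"hand":0.28},
    {"translation":[-6,0,0],"turn":[0,0,0],"hand":0.28},
    {"translation":[-6,0,0],"turn":[0,0,0],"hand":0.28},
    {"translation":[-6,0,0],"turn":[0,0,0],"hand":0.28},
    {"translation":[-6,0,0],"turn":[0,0,0],"hand":0.28},
    {"translation":[-6,0,0],"turn":[0,0,0],"hand":0.28},
    {"translation":[-6,0,0],"turn":[0,0,0],"hand":0.28},
    {"translation":[-6,0,0],"turn":[0,0,0],"hand":0.28},
    {"translation":[-6,0,0],"turn":[0,0,0],"hand":0.28},
    {"translation":[-6,0,0],"turn":[0,0,0],"hand":0.28},
  ],
)

```text
clock: 4.48
ee_pos: [535.2, -203.8, 97.3]
tcp_rot: [0.618, 0.787, -0.0, -0.0]
force: [-0.7, 0.6, 0.5]
opening: 59.9
finger_force: 0.2
```

Request:
jog_arm(
  motion=[
    {"translation":[-6,0,0],"turn":[0,0,0],"hand":0.28},
    {"translation":[-6,0,0],"turn":[0,0,0],"hand":0.28},
    {"translation":[-6,0,0],"turn":[0,0,0],"hand":0.28},
    {"translation":[-6,0,0],"turn":[0,0,0],"hand":0.28},
    {"translation":[-6,0,0],"turn":[0,0,0],"hand":0.28},
    {"translation":[-6,0,0],"turn":[0,0,0],"hand":0.28},
    {"translation":[-6,0,0],"turn":[0,0,0],"hand":0.28},
    {"translation":[-6,0,0],"turn":[0,0,0],"hand":0.28},
    {"translation":[-5,0,0],"turn":[0,0,0],"hand":0.28},
    {"translation":[-4,0,0],"turn":[0,0,0],"hand":0.28},
    {"translation":[-2,0,0],"turn":[0,0,0],"hand":0.28},
    {"translation":[-1,0,0],"turn":[0,0,0],"hand":0.28},
    {"translation":[0,0,0],"turn":[0,0,0],"hand":0.28},
    {"translation":[3,0,0],"turn":[0,0,0],"hand":0.28},
    {"translation":[5,0,-5],"turn":[0,0,0],"hand":0.28},
    {"translation":[8,0,-30],"turn":[0,0,0],"hand":0.28},
    {"translation":[10,0,-30],"turn":[0,0,0],"hand":0.28},
    {"translation":[30,0,-10],"turn":[0,0,0],"hand":0.28},
    {"translation":[30,0,0],"turn":[0,0,0],"hand":0.28},
    {"translation":[0,0,0],"turn":[0,0,0],"hand":0.28},
  ],
)

```text
clock: 6.15
ee_pos: [528.3, -173.3, 174.1]
tcp_rot: [0.616, 0.788, 0.001, -0.0]
force: [0.1, -0.2, -0.1]
opening: 60.2
finger_force: 0.0
```

```bash
python3 - <<'E'
from h import *
print(arm.state()['ee_pos'])
a=snap('top','top1');b=snap('scene','scene1')
A=cv2.resize(a['img'][150:235,260:375,::-1],(575,425),interpolation=cv2.INTER_CUBIC)
B=cv2.resize(b['img'][105:225,160:290,::-1],None,fx=4,fy=4)[:425]
B=cv2.resize(B,(220,425)) if 0 else B
s=np.vstack([cv2.resize(A,(400,296)),cv2.resize(B,(400,int(B.shape[0]*400/B.shape[1])))[:300]])
cv2.imwrite('pics/chk.png',s)
E
```

```text
[ 528.33748728 -173.34045709  174.12657226]
```

View pics/chk.png

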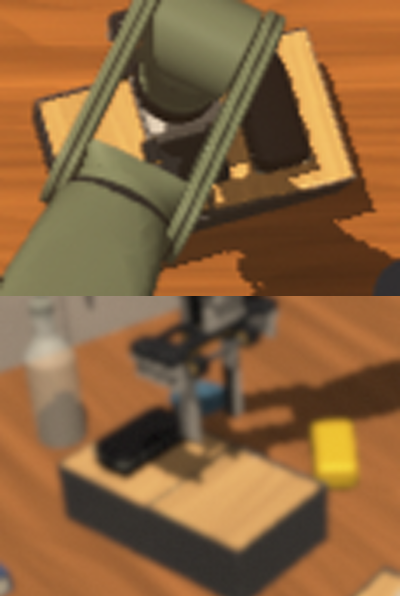

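The case now lies on the right, fixed half, well clear of the seam, and the lid is shut. Closing the fingers and moving above the press point.

Request:
jog_arm(
  motion=[
    {"translation":[11,-32,0],"turn":[0,0,0],"hand":-1},
    {"translation":[11,-32,0],"turn":[0,0,0],"hand":-1},
    {"translation":[0,0,25],"turn":[0,0,0],"hand":-1},
    {"translation":[0,0,30],"turn":[0,0,0],"hand":-1},
    {"translation":[0,0,19],"turn":[0,0,0],"hand":-1},
    {"translation":[0,0,0],"turn":[0,0,0],"hand":-1},
    {"translation":[0,0,0],"turn":[0,0,0],"hand":-1},
    {"translation":[0,0,0],"turn":[0,0,0],"hand":-1},
    {"translation":[0,0,0],"turn":[0,0,0],"hand":-1},
  ],
)

```text
clock: 7.0
ee_pos: [463.1, -172.9, 100.1]
tcp_rot: [0.618, 0.786, 0.0, 0.002]
force: [-0.5, -0.1, -0.1]
opening: 3.9
finger_force: 0.0
```

Request:
jog_arm(
  motion=[
    {"translation":[0,0,5],"turn":[0,0,0],"hand":-1},
    {"translation":[0,0,5],"turn":[0,0,0],"hand":-1},
    {"translation":[0,0,2],"turn":[0,0,0],"hand":-1},
    {"translation":[0,0,2],"turn":[0,0,0],"hand":-1},
    {"translation":[0,0,2],"turn":[0,0,0],"hand":-1},
    {"translation":[0,0,1],"turn":[0,0,0],"hand":-1},
    {"translation":[0,0,1],"turn":[0,0,0],"hand":-1},
    {"translation":[0,0,0],"turn":[0,0,0],"hand":-1},
    {"translation":[0,0,0],"turn":[0,0,0],"hand":-1},
  ],
)

```text
clock: 7.75
ee_pos: [461.7, -171.9, 80.6]
tcp_rot: [0.618, 0.787, -0.0, 0.0]
force: [-1.1, 0.1, 3.9]
opening: 0.4
finger_force: 1.9
```

Request:
jog_arm(
  motion=[
    {"translation":[0,0,-25],"turn":[0,0,0],"hand":-1},
    {"translation":[0,0,-40],"turn":[0,0,0],"hand":-1},
    {"translation":[0,0,-40],"turn":[0,0,0],"hand":-1},
    {"translation":[0,0,-40],"turn":[0,0,0],"hand":-1},
    {"translation":[0,-35,-10],"turn":[0,0,0],"hand":-1},
    {"translation":[30,-15,0],"turn":[0,0,0],"hand":-1},
    {"translation":[40,0,0],"turn":[0,0,0],"hand":-1},
    {"translation":[40,0,0],"turn":[0,0,0],"hand":-1},
    {"translation":[40,0,0],"turn":[0,0,0],"hand":-1},
    {"translation":[40,0,0],"turn":[0,0,0],"hand":-1},
    {"translation":[40,0,0],"turn":[0,0,0],"hand":-1},
    {"translation":[0,0,0],"turn":[0,0,0],"hand":-1},
    {"translation":[0,0,0],"turn":[0,0,0],"hand":-1},
    {"translation":[0,0,0],"turn":[0,0,0],"hand":-1},
    {"translation":[0,0,0],"turn":[0,0,0],"hand":-1},
    {"translation":[0,0,0],"turn":[0,0,0],"hand":-1},
  ],
)

```text
clock: 9.08
ee_pos: [358.8, 38.5, 235.3]
tcp_rot: [0.619, 0.786, -0.0, -0.0]
force: [-0.4, 0.2, 0.2]
opening: 0.5
finger_force: 0.0
```

```bash
python3 - <<'E'
from h import *
a=snap('top','top2');b=snap('scene','scene2')
A=cv2.resize(a['img'][130:265,160:400,::-1],(533,300),interpolation=cv2.INTER_CUBIC)
B=cv2.resize(b['img'][105:265,160:400,::-1],(450,300),interpolation=cv2.INTER_CUBIC)
B=cv2.copyMakeBorder(B,0,0,0,83,cv2.BORDER_CONSTANT)
cv2.imwrite('pics/chk2.png',np.vstack([A,B]))
E
```

```text
(no output)
```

View pics/chk2.png

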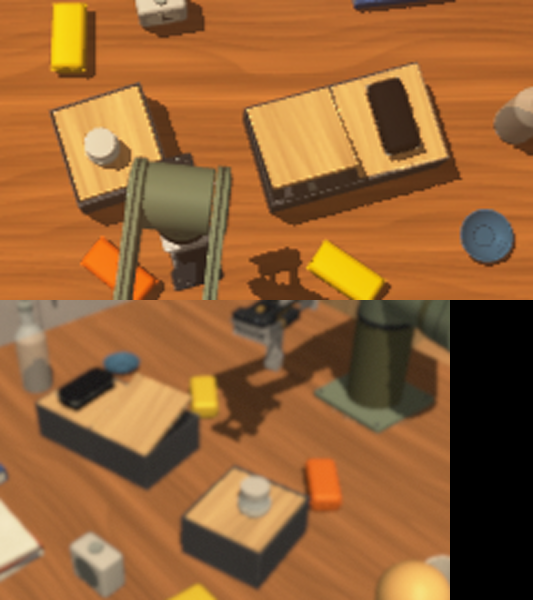

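The lid stands ajar, with its front edge raised at (310,185). The case is on the fixed half at (392,115), and the small box is shut with its jar still in place. The arm is clear of everything.

```bash
python3 -c "
from workcell import arm
print(arm.job_done())"
```

```text
the job is handed in; nothing more can be done
None
```

The job is handed in: the black case lies on the fixed half, wholly clear of the lid; the wide box's lid is ajar, the small box is still shut, and nothing else looked moved in the last pictures (clock about 9 s of 42 s).

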